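# Find the full salt tin by its weight

### The job

Three identical shut tins of salt stand on the bakery counter: one full, one half full, one nearly empty, and only hefting them tells which. Stand the nearly empty one upright on the narrow raised wooden ledge beside the jam jar and leave the half-full one standing on the counter; then pick up the full one and finish while still holding it in the gripper, upright and still, about 18 cm clear of the counter. Never tip a tin over, and leave everything else where it is.

Things in the scene. Friction and masses are not known exactly. Their poses are not given: they have to be found in the camera images.
- tin_a: one of three identical-looking shut tins of salt, round, bare tinplate with a plain paper band low down and a pressed lid, 60 mm diameter, 110 mm tall; origin at the centre of its underside, z up through the lid. It stands on the counter (free side room for fingers above 45 mm height). One tin is full and weighs about 0.45 kg, one is half full, about 0.27 kg, one is nearly empty, about 0.10 kg (each within a tenth); only lifting tells which. A grip of 30 to 40 N holds it
- tin_b: one of three identical-looking shut tins of salt, round, bare tinplate with a plain paper band low down and a pressed lid, 60 mm diameter, 110 mm tall; origin at the centre of its underside, z up through the lid. It stands on the counter (free side room for fingers above 45 mm height). One tin is full and weighs about 0.45 kg, one is half full, about 0.27 kg, one is nearly empty, about 0.10 kg (each within a tenth); only lifting tells which. A grip of 30 to 40 N holds it
- tin_c: one of three identical-looking shut tins of salt, round, bare tinplate with a plain paper band low down and a pressed lid, 60 mm diameter, 110 mm tall; origin at the centre of its underside, z up through the lid. It stands on the counter (free side room for fingers above 45 mm height). One tin is full and weighs about 0.45 kg, one is half full, about 0.27 kg, one is nearly empty, about 0.10 kg (each within a tenth); only lifting tells which. A grip of 30 to 40 N holds it
- ledge: fixed narrow wooden ledge: a level board 50 mm deep (its x), 280 mm long (its y), 18 mm thick on two block feet, its top 70 mm above the counter; narrower than a tin. Origin on the counter under its centre; it may be turned on the counter. The jam jar stands near its -y end
- ledge_free (a point): point on top of the ledge, on the middle of its depth and 50 mm from its centre towards its +y end: a free place for a tin, about 150 mm from the jam jar
- roll_1: bystander, leave it alone: small bread roll, 56 mm across, 41 mm high, between two of the tins; origin under its centre
- roll_2: bystander, leave it alone: small bread roll, 56 mm across, 41 mm high, between two of the tins; origin under its centre
- jam_jar: bystander, leave it alone: small jam jar, 44 mm diameter, 58 mm tall, standing on the ledge near its -y end; origin under its centre
- juice_bottle: bystander, leave it alone: dark glass bottle, 64 mm diameter, 190 mm tall, right of the ledge; origin under its centre
- spatula: bystander, leave it alone: spatula about 260 mm long lying flat at the right; origin under its middle
- mug: bystander, leave it alone: white mug, 76 mm across, 80 mm tall, left of the ledge; origin under its centre
Not all that is in view belongs to the job. What is shaped like the tin_a but purple is not meant. Leave any purple look-alike of the tin_c alone.

How it is judged:
On the way:
1. the nearly empty tin stands upright on the ledge, let go (((z of tin_a in the frame of ledge between 0.065 and 0.078 m and x of tin_a in the frame of ledge between -0.025 and 0.025 m and y of tin_a in the frame of ledge between -0.14 and 0.14 m and angle between tin_a's own z axis and vertical below 0.12 rad and linear speed of tin_a below 0.03 m/s and contact force between tin_a and ledge between 0.5 and 1.7 N and contact force between tin_a and the arm below 0.2 N and contact force between tin_a and the fingers below 0.2 N) or (z of tin_b in the frame of ledge between 0.065 and 0.078 m and x of tin_b in the frame of ledge between -0.025 and 0.025 m and y of tin_b in the frame of ledge between -0.14 and 0.14 m and angle between tin_b's own z axis and vertical below 0.12 rad and linear speed of tin_b below 0.03 m/s and contact force between tin_b and ledge between 0.5 and 1.7 N and contact force between tin_b and the arm below 0.2 N and contact force between tin_b and the fingers below 0.2 N) or (z of tin_c in the frame of ledge between 0.065 and 0.078 m and x of tin_c in the frame of ledge between -0.025 and 0.025 m and y of tin_c in the frame of ledge between -0.14 and 0.14 m and angle between tin_c's own z axis and vertical below 0.12 rad and linear speed of tin_c below 0.03 m/s and contact force between tin_c and ledge between 0.5 and 1.7 N and contact force between tin_c and the arm below 0.2 N and contact force between tin_c and the fingers below 0.2 N))), for 0.3 s.
At the end, for the whole second after the job is handed in: The gripper holds the full tin still and upright (within 14 degrees), underside 13 to 26 cm up, nothing else carrying it; the nearly empty tin (0.5 to 1.7 N) stands free and upright on the ledge, centre over the board; the half-full tin (1.8 to 3.5 N) stands upright on the counter, let go (((z of tin_a in the frame of ledge between 0.065 and 0.078 m and x of tin_a in the frame of ledge between -0.025 and 0.025 m and y of tin_a in the frame of ledge between -0.14 and 0.14 m and angle between tin_a's own z axis and vertical below 0.12 rad and linear speed of tin_a below 0.03 m/s and contact force between tin_a and ledge between 0.5 and 1.7 N and contact force between tin_a and the arm below 0.2 N and contact force between tin_a and the fingers below 0.2 N) or (z of tin_b in the frame of ledge between 0.065 and 0.078 m and x of tin_b in the frame of ledge between -0.025 and 0.025 m and y of tin_b in the frame of ledge between -0.14 and 0.14 m and angle between tin_b's own z axis and vertical below 0.12 rad and linear speed of tin_b below 0.03 m/s and contact force between tin_b and ledge between 0.5 and 1.7 N and contact force between tin_b and the arm below 0.2 N and contact force between tin_b and the fingers below 0.2 N) or (z of tin_c in the frame of ledge between 0.065 and 0.078 m and x of tin_c in the frame of ledge between -0.025 and 0.025 m and y of tin_c in the frame of ledge between -0.14 and 0.14 m and angle between tin_c's own z axis and vertical below 0.12 rad and linear speed of tin_c below 0.03 m/s and contact force between tin_c and ledge between 0.5 and 1.7 N and contact force between tin_c and the arm below 0.2 N and contact force between tin_c and the fingers below 0.2 N)) and ((height (world z) of tin_a below 0.008 m and angle between tin_a's own z axis and vertical below 0.12 rad and linear speed of tin_a below 0.03 m/s and contact force between tin_a and the fingers below 0.2 N and contact force between tin_a and anything else between 1.8 and 3.5 N) or (height (world z) of tin_b below 0.008 m and angle between tin_b's own z axis and vertical below 0.12 rad and linear speed of tin_b below 0.03 m/s and contact force between tin_b and the fingers below 0.2 N and contact force between tin_b and anything else between 1.8 and 3.5 N) or (height (world z) of tin_c below 0.008 m and angle between tin_c's own z axis and vertical below 0.12 rad and linear speed of tin_c below 0.03 m/s and contact force between tin_c and the fingers below 0.2 N and contact force between tin_c and anything else between 1.8 and 3.5 N)) and ((height (world z) of tin_a between 0.13 and 0.26 m and angle between tin_a's own z axis and vertical below 0.25 rad and linear speed of tin_a below 0.04 m/s and angular speed of tin_a below 0.4 rad/s and contact force between tin_a and the fingers above 4 N and contact force between tin_a and tin_b below 0.3 N and contact force between tin_a and tin_c below 0.3 N and contact force between tin_a and ledge below 0.3 N and contact force between tin_a and jam_jar below 0.3 N and contact force between tin_a and juice_bottle below 0.3 N) or (height (world z) of tin_b between 0.13 and 0.26 m and angle between tin_b's own z axis and vertical below 0.25 rad and linear speed of tin_b below 0.04 m/s and angular speed of tin_b below 0.4 rad/s and contact force between tin_b and the fingers above 4 N and contact force between tin_b and tin_a below 0.3 N and contact force between tin_b and tin_c below 0.3 N and contact force between tin_b and ledge below 0.3 N and contact force between tin_b and jam_jar below 0.3 N and contact force between tin_b and juice_bottle below 0.3 N) or (height (world z) of tin_c between 0.13 and 0.26 m and angle between tin_c's own z axis and vertical below 0.25 rad and linear speed of tin_c below 0.04 m/s and angular speed of tin_c below 0.4 rad/s and contact force between tin_c and the fingers above 4 N and contact force between tin_c and tin_a below 0.3 N and contact force between tin_c and tin_b below 0.3 N and contact force between tin_c and ledge below 0.3 N and contact force between tin_c and jam_jar below 0.3 N and contact force between tin_c and juice_bottle below 0.3 N))); the arm keeps its last pose, push and grip.
It fails at once if a tin is tipped over (more than 40 degrees) (angle between any of tin_a, tin_b, tin_c's own z axis and vertical above 0.7 rad).
It fails at once if a bystander is pushed more than 3 cm from its place (distance of any of roll_1, roll_2, jam_jar, juice_bottle, spatula, mug from where it was at the start of the episode above 0.03 m).
It also fails if it takes over 72 s, if anything falls off the work surface, if the arm or the gripper's body presses on something with over 40 N, if the wrist force passes 120 N, or if a joint passes its speed limit or range.

### The arm

A 7-joint arm with a two-finger parallel gripper is mounted at the origin on the work surface. World frame = base frame: x ahead of the robot, y to its left, z up, the work surface at z = 0. Lengths are in m, angles in rad, forces in N, time in s.
With the tool pointing down it reaches from about 0.425 to 0.875 m from the base axis. Payload 4.7 kg.
Tool frame: the origin (TCP) lies at the very end of the fingers, on their centre line; the grasp point (between the pads) lies 19 mm behind it; z points along the fingers, y is the line along which they close (so a half turn about z gives the same grasp; the last joint's range is limited). The gripper opens to 85 mm and grips with 20 to 120 N. Pads are 22 mm wide; open, the fingers measure 114 mm over their backs; the gripper's body (76 mm by 85 mm) begins 54 mm behind the grasp point. The pads swing forward as they close: fully open they stand 13 mm farther back than shut.
Start: joints at [1.324, 0.321, -0.07, 1.45, 0.023, 1.371, -0.057], TCP at [0.168, -0.628, 0.231] pointing down, gripper open.
Joint ranges: [-2.86, 2.86], [-0.3, 2.09], [-1.38, 1.24], [0.06, 2.45], [-1.56, 4.7], [0.09, 2.05], [-2.69, 2.69]. Speed limits (rad/s): [2.57, 2.57, 3.14, 3.14, 3.14, 3.14, 3.14].

### API

Orientations are given as a unit quaternion [w, x, y, z].
In Python, from rig import sense, vision, robot gives the robot as it stands. The module is installed in compiled form; this text tells all that it offers.
- The arm moves only by the tool move_arm, never from a script. Its arguments are lists of equal length, an entry for each row: "dp": the shift along the tool's x, y, z in cm, a list of three; "turn": the turn about the tool's z in degrees; "fingers": the finger opening in cm, from 0 to 8.54. A call has 1 to 20 rows; each row shifts and turns the commanded pose from where the row before left it, along the tool's axes as they then stand; what a row does not reach is not made up. A row lasts 1/8 s, in which the tool goes at most 62.5 mm and 10.7 degrees, less where a joint would pass 70% of its speed; a pose out of reach is approached as far as the arm can. A call is refused whole if a number of a shift passes 6.25 or a number of a turn 10.7, either way. A call with a gripper value outside its range is refused whole. The fingers move at their own pace and stop on an object; "squeeze" is the grip in N (left out, the last holds). Time passes only in rows, so rows that do not move let the fingers close. It gives the time, the measured TCP pose, the force, the opening and the grip force at its end, in the units of the state.
- sense(): the state, without advancing time (a new reading comes with each control period).
- vision.read_camera(name): name is "scene" or "top" or "wrist"; returns a dict with "image" (400x640x3 uint8, blue, green, red), "fx", "fy", "cx", "cy" (pixels), "cam_to_world" (4x4, takes a point from camera to world coordinates); the wrist camera has in their place "mount" (4x4, takes a point from camera to tool coordinates, whose origin is the TCP and whose axes are the flange's). Camera axes: x right, y up, looking along -z (the intrinsics and any distortion apply to the point x, -y, -z); pixel columns grow to the right and rows downward; lengths in m; the calibration is good to about 2 mm. A picture is of the moment at which its call begins: read the wrist's pose just before it. There is no depth.
- robot.job_done(): hands the job in; it is judged then, once.
The state is a dict: "clock": time; "joints": joint angles; "joint_velocities": joint speeds; "effort": joint torques, N m; "eef_pos": TCP position; "tcp_rot": TCP orientation; "contact_force": force on the tool from outside, world axes, zero at the start; "moment": the same for the moment, N m; "grip_width": finger opening in m; "finger_force": force on a finger pad.
Only numpy, scipy, OpenCV 4.12 (cv2) and the standard library are available. Lean on these libraries where they do the work, as an engineer would, in place of code of your own. Each camera call takes 0.05 s, during which the arm holds its last target. There are 200 camera calls.

## Working session

There is one attempt and no reset: what is moved stays moved. The work goes in short steps, Python scripts to look and compute and a tool call to move; the robot and the scene stay as the last step left them, time stands still between calls to the robot, and variables do not carry over. Pictures are saved under pics/ and viewed, at most 10 in all, crops included, and the job is handed in when it is done.

Besides the shell and the picture viewer there is one more tool, called after "Emit:" as a command line: name --pt "numbers of a row" for each row, then --argument value for the rest. move_arm: Moves the arm, as the interface text tells. Its arguments: {"type":"object","properties":{"dp":{"type":"array","items":{"type":"array","items":{"type":"number"}}},"turn":{"type":"array","items":{"type":"number"}},"fingers":{"type":"array","items":{"type":"number"}},"squeeze":{"type":"number"}},"required":["dp","turn","fingers"]}

```bash
mkdir -p pics; python3 - <<'E'
from rig import sense, vision
import cv2,json,numpy as np
s=sense();print(s)
for n in("scene","top"):
    d=vision.read_camera(n);cv2.imwrite(f"pics/{n}0.png",d["image"]);print(n,{k:(v.tolist() if hasattr(v,'tolist') else v) for k,v in d.items() if k!="image"})
    
E
```

```text
{'clock': 0.0, 'joints': array([ 1.32410904,  0.3218305 , -0.07008613,  1.45168527,  0.02261245,
        1.37081461, -0.05691706]), 'joint_velocities': array([-0.00036126,  0.0001914 ,  0.00045592, -0.00175091, -0.00018989,
        0.00122478, -0.00092393]), 'effort': array([ 1.53792412e-04, -4.93579173e+01, -3.82156866e-01, -3.14330041e+01,
        1.30008810e-02,  1.15783507e-02,  3.15287969e-05]), 'eef_pos': array([ 0.16740377, -0.62750495,  0.2302135 ]), 'tcp_rot': array([-9.58190633e-04,  9.91509175e-01,  1.30033092e-01, -1.81997298e-04]), 'contact_force': array([ 0.46027603,  0.08742308, -0.7421465 ]), 'moment': array([ 0.00081007, -0.00142383,  0.02061479]), 'finger_force': 0.0, 'grip_width': 0.08540665838258513}
scene {'fx': 387.17106114655377, 'fy': 387.17106114655377, 'cx': 321.34240509947625, 'cy': 196.8974132680001, 'cam_to_world': [[0.10550371540025154, -0.7379428049605957, 0.666565362619174, 1.3449644956828635], [0.9944183086487771, 0.07755622860635641, -0.07153501819713168, -0.09342606287418198], [0.0010924563369270003, 0.6703920107006398, 0.7420063062588519, 0.9765236113175012], [0.0, 0.0, 0.0, 1.0]]}
top {'fx': 459.0897059950722, 'fy': 459.0897059950722, 'cx': 314.78442631076007, 'cy': 198.19803422232764, 'cam_to_world': [[-0.1443658350948922, 0.9603452342065728, -0.23852785328778156, 0.2870910325555452], [-0.9895242776266977, -0.14022029176139936, 0.03435074621766551, 0.00219114624021524], [-0.00045786975965843866, 0.24098817588228488, 0.9705279436678845, 1.2258687721596422], [0.0, 0.0, 0.0, 1.0]]}
```

View pics/scene0.png

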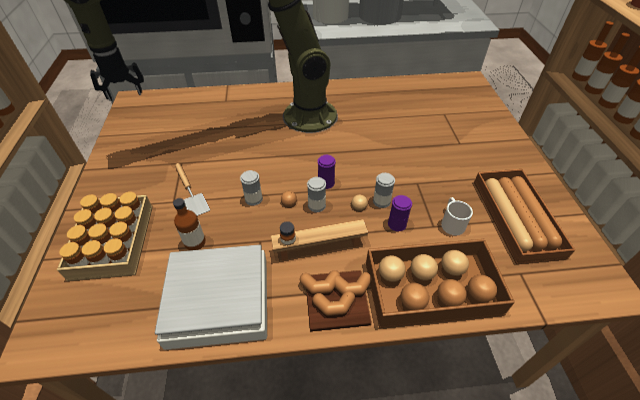

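View pics/top0.png

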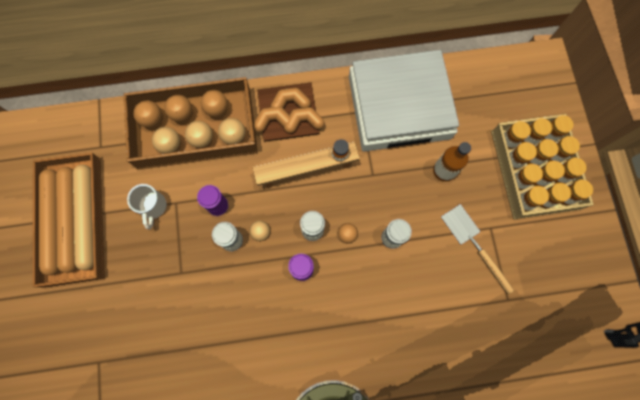

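Scene view: tins at about (251,187), (317,193) and (385,190). The purple look-alikes are at (326,170) and (400,212). The jar is at (287,233) on the ledge.
Top view: tin lids are at (226,234), (312,223) and (398,231), the purple ones are at (210,197) and (301,266), and the ledge runs from (255,175) to (357,155) with the jar at (341,149).
Other candidates to exclude: the mug (145,200), the bottle (452,162) and the amber jars on the right. I choose the three bare-metal tins.

```bash
cat >h.py <<'E'
import numpy as np,cv2
from rig import vision,sense
def ray(d,uv):
    x=(uv[0]-d["cx"])/d["fx"];y=(uv[1]-d["cy"])/d["fy"];M=np.array(d["cam_to_world"])
    return M[:3,3],M[:3,:3]@np.array([x,-y,-1.])
def plane(d,uv,z):
    o,r=ray(d,uv);return (o+r*(z-o[2])/r[2])[:2].round(4)
E
python3 - <<'E'
from h import *
t=vision.read_camera("top");s=vision.read_camera("scene")
for nm,d,seeds in(("top",t,[(225,232),(312,221),(398,229)]),("scene",s,[(251,178),(317,184),(385,180)])):
    im=d["image"];hsv=cv2.cvtColor(im,cv2.COLOR_BGR2HSV)
    m=((hsv[...,1]<60)&(hsv[...,2]>70)).astype(np.uint8)
    n,l,st,c=cv2.connectedComponentsWithStats(m)
    for q in seeds:
        k=l[q[1],q[0]];print(nm,q,k,st[k],c[k].round(1))
        if nm=="top":
            b=(l==k)&(hsv[...,2]>140); 
            print([plane(d,c[k],z) for z in(0,.055,.11)])
    if nm=="top":
        m=((hsv[...,0]>12)&(hsv[...,0]<26)&(hsv[...,2]>165)&(hsv[...,1]>60)).astype(np.uint8)
        roi=np.zeros_like(m);roi[135:195,240:370]=1
        n,l,st,c=cv2.connectedComponentsWithStats(m*roi);k=1+st[1:,4].argmax();print("ledge",st[k])
        print(cv2.boxPoints(cv2.minAreaRect(np.argwhere(l==k)[:,::-1].astype(np.float32))))
im=t["image"][125:285,180:430]
a=cv2.resize(im,None,fx=3.2,fy=3.2,interpolation=2)
b=None
cv2.imwrite("pics/c.png",a)
E
```

```text
top (225, 232) 23 [212 222  30  28 619] [226.5 235.9]
[array([0.5192, 0.2094]), array([0.5088, 0.2001]), array([0.4984, 0.1908])]
top (312, 221) 21 [300 211  25  29 554] [312.1 224.7]
[array([ 0.516 , -0.0234]), array([ 0.5057, -0.0222]), array([ 0.4955, -0.0211])]
top (398, 229) 22 [382 219  29  29 592] [396.3 233.2]
[array([ 0.4603, -0.245 ]), array([ 0.4525, -0.234 ]), array([ 0.4448, -0.2229])]
ledge [ 240  135  130   57 4012]
[[233.92455 145.77133]
 [363.80484 128.32474]
 [369.91577 173.81729]
 [240.03549 191.26389]]
scene (251, 178) 37 [240 170  19  15 214] [249.2 177.2]
scene (317, 184) 39 [307 177  19  15 227] [316.3 183.8]
scene (385, 180) 38 [376 173  19  14 214] [385.1 179.6]
```

View pics/c.png

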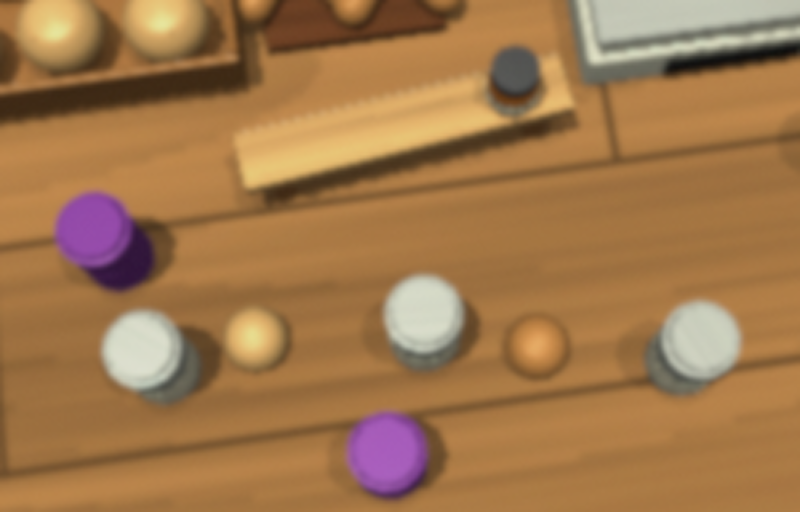

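The crop shows three bare tinplate tins with lids at crop (143,349), (424,313) and (700,340). The ledge board corners are at about (235,138), (560,58), (574,105) and (246,188), and the purple cans are separate.

```bash
python3 - <<'E'
from h import *
t=vision.read_camera("top");s=vision.read_camera("scene")
f=lambda u,v:((u+.5)/3.2+180-.5,(v+.5)/3.2+125-.5)
for q,p in(((143,349),(249.2,177.2)),((424,313),(316.3,183.8)),((700,340),(385.1,179.6))):
    print("lid top",plane(t,f(*q),.11))
for p in((249.2,177.2),(316.3,183.8),(385.1,179.6)): print("lid scene",plane(s,p,.11))
L=[plane(t,f(*q),.07) for q in((235,138),(560,58),(574,105),(246,188))]
print("ledge",L)
for i in range(4): print(np.linalg.norm(L[i]-L[(i+1)%4]).round(3),end=" ")
print("jar lid",plane(t,f(515,72),.128),"rolls",plane(t,f(257,338),.03),plane(t,f(537,346),.03))
print("purple",plane(t,f(94,230),.11),plane(t,f(388,452),.11))
a=cv2.resize(s["image"][205:270,240:400],None,fx=5,fy=5,interpolation=2);cv2.imwrite("pics/l.png",a)
E
```

```text
lid top [0.5045 0.1956]
lid top [ 0.5011 -0.022 ]
lid top [ 0.4496 -0.2289]
lid scene [ 0.4593 -0.2278]
lid scene [ 0.5103 -0.0197]
lid scene [0.5146 0.1972]
ledge [array([0.6765, 0.1104]), array([ 0.7069, -0.1663]), array([ 0.6644, -0.1709]), array([0.6326, 0.1063])]
0.278 0.043 0.279 0.044 jar lid [ 0.6793 -0.1206] rolls [0.5156 0.1156] [ 0.4757 -0.1118]
purple [0.6039 0.2244] [0.3994 0.0202]
```

View pics/l.png

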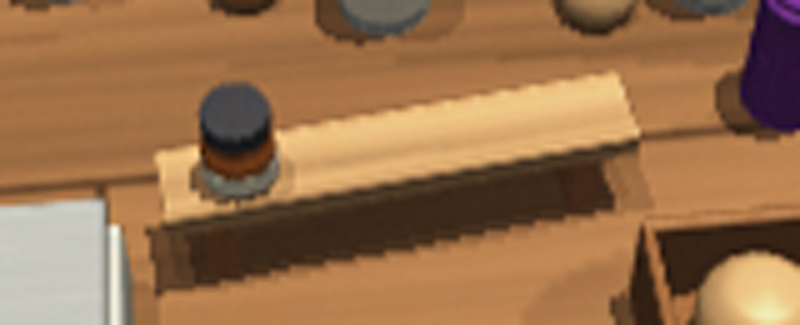

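The crop shows the ledge board with corners at (156,155), (617,72), (638,138) and (162,225), the jar at its -y end, and its +y half free.

```bash
python3 - <<'E'
from h import *
s=vision.read_camera("scene")
L=[plane(s,(u/5+240-.4,v/5+205-.4),.07) for u,v in((617,72),(156,155),(162,222),(638,138))]
print(L,[np.linalg.norm(L[i]-L[(i+1)%4]).round(3) for i in range(4)])
im=s["image"];hsv=cv2.cvtColor(im,cv2.COLOR_BGR2HSV)
print(hsv[165:206,251,1:].tolist())
E
```

```text
[array([0.6326, 0.1089]), array([ 0.6654, -0.1674]), array([ 0.7125, -0.1649]), array([0.6825, 0.1123])] [np.float64(0.278), np.float64(0.047), np.float64(0.279), np.float64(0.05)]
[[146, 175], [146, 178], [147, 181], [148, 184], [157, 185], [46, 195], [10, 203], [13, 202], [13, 197], [13, 194], [13, 195], [12, 197], [13, 200], [13, 199], [13, 199], [14, 168], [12, 103], [15, 150], [13, 136], [14, 74], [12, 64], [12, 66], [11, 69], [11, 68], [11, 68], [11, 70], [7, 69], [8, 67], [24, 84], [38, 101], [41, 106], [42, 108], [42, 108], [45, 108], [43, 107], [44, 109], [44, 110], [37, 103], [22, 80], [11, 72], [78, 82]]
```

Two-view positions agree: tins C (right) (.450,-.229), B (middle) (.501,-.022), A (left) (.505,.196), and ledge_free about (.668,.023). I'll move above tin C first.

Emit:
move_arm --pt "1.5 -1.3 0" --pt "3 -2.5 0" --pt "3.3 -2.8 0" --pt "3.3 -2.8 0" --pt "3.3 -2.8 0" --pt "3.3 -2.8 0" --pt "3.3 -2.8 0" --pt "3.3 -2.7 0" --pt "3.3 -2.7 0" --pt "3.3 -2.7 0" --pt "3.3 -2.7 0" --pt "2.6 -2.4 0" --pt "0 0 0" --pt "0 0 0" --turn '[0, 0, 0, 0, 0, 0, 0, 0, 0, 0, 0, 0, 0, 0]' --fingers '[8.54, 8.54, 8.54, 8.54, 8.54, 8.54, 8.54, 8.54, 8.54, 8.54, 8.54, 8.54, 8.54, 8.54]' --squeeze 35

```text
clock: 2.1
eef_pos: [0.4427, -0.2335, 0.2313]
tcp_rot: [0.0, 0.991, 0.13, -0.0]
contact_force: [-0.9, -0.9, -0.7]
grip_width: 0.0854
finger_force: 0.0
```

```bash
cat >>h.py <<'E'
from scipy.spatial.transform import Rotation as R
def wrist():
    s=sense();d=vision.read_camera("wrist");q=s["tcp_rot"]
    T=np.eye(4);T[:3,:3]=R.from_quat([*q[1:],q[0]]).as_matrix();T[:3,3]=s["eef_pos"]
    d["cam_to_world"]=T@np.array(d["mount"]);return d
def go(p):
    s=sense();q=s["tcp_rot"];r=R.from_quat([*q[1:],q[0]])
    print("at",s["eef_pos"].round(4),"tool delta cm",(r.inv().apply(np.array(p)-s["eef_pos"])*100).round(2),"F",s["contact_force"].round(2),"yaw",r.as_euler("zyx",True).round(1),"t",s["clock"],"w",s["grip_width"].round(4),"j",s["joints"].round(2))
E
python3 - <<'E'
from h import *
d=wrist();cv2.imwrite("pics/w1.png",d["image"]);go([.4496,-.2289,.065])
M=np.array(d["cam_to_world"]);print(d["fx"],d["cx"],d["cy"],M.round(3).tolist())
hsv=cv2.cvtColor(d["image"],cv2.COLOR_BGR2HSV);m=((hsv[...,1]<30)&(hsv[...,2]>150)).astype(np.uint8)
n,l,st,c=cv2.connectedComponentsWithStats(m)
for k in range(1,n):
    if st[k,4]>500:print(st[k],c[k].round(1),plane(d,c[k],.11))
E
```

```text
Traceback (most recent call last):
  File "h.py", line 15, in go
    print("at",s["eef_pos"].round(4),"tool delta cm",(r.inv().apply(np.array(p)-s["eef_pos"])*100).round(2),"F",s["contact_force"].round(2),"yaw",r.as_euler("zyx",True).round(1),"t",s["clock"],"w",s["grip_width"].round(4),"j",s["joints"].round(2))
                                                                                                                                                                                                     ^^^^^^^^^^^^^^^^^^^^^
AttributeError: 'float' object has no attribute 'round'
```

View pics/w1.png

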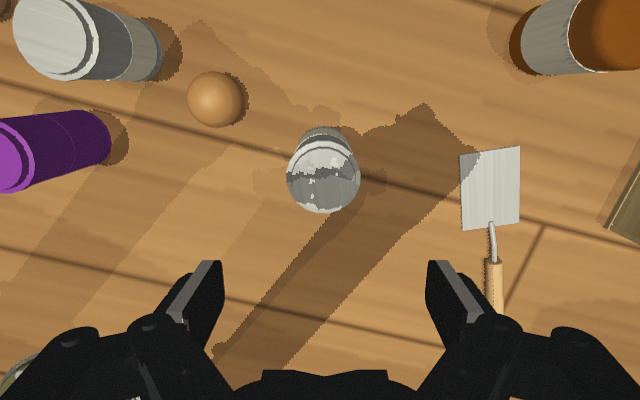

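The wrist view shows tin C's lid centred near (323,177), spanning columns 286–360, with the fingers below it and the roll well to the left.

```bash
sed -i 's/s\["grip_width"\].round(4)/round(s["grip_width"],4)/;s/s\["clock"\]/round(s["clock"],2)/' h.py
python3 - <<'E'
from h import *
d=wrist();go([.4496,-.2289,.065])
print(d["fx"],np.array(d["cam_to_world"]).round(3).tolist())
for p in((323,177),(286,177),(360,177),(323,140),(323,213)):print(plane(d,p,.11))
E
```

```text
at [ 0.4424 -0.2345  0.2312] tool delta cm [ 0.85 -0.36 16.62] F [-0.36 -0.63  0.76] yaw [-14.8  -0.  180. ] t 2.2 w 0.0858 j [ 0.87  0.02 -0.44  1.8   0.01  1.32 -0.88]
348.5449785505149 [[0.256, 0.921, 0.294, 0.518], [-0.967, 0.244, 0.078, -0.214], [0.0, -0.304, 0.953, 0.373], [0.0, 0.0, 0.0, 1.0]]
[ 0.4516 -0.2307]
[ 0.4443 -0.2029]
[ 0.459  -0.2586]
[ 0.4794 -0.2234]
[ 0.4227 -0.2384]
```

Emit:
move_arm --pt "0.9 -0.2 1" --pt "0 0 2.5" --pt "0 0 2.5" --pt "0 0 2.5" --pt "0 0 2.5" --pt "0 0 2.5" --pt "0 0 1.8" --pt "0 0 1" --pt "0 0 0" --pt "0 0 0" --pt "0 0 0" --pt "0 0 0" --pt "0 0 0" --pt "0 0 0" --pt "0 0 0" --pt "0 0 0" --turn '[0, 0, 0, 0, 0, 0, 0, 0, 0, 0, 0, 0, 0, 0, 0, 0]' --fingers '[8.54, 8.54, 8.54, 8.54, 8.54, 8.54, 8.54, 8.54, 8.54, 7, 6, 5, 5, 5, 5, 5]' --squeeze 35

```text
clock: 4.2
eef_pos: [0.4522, -0.2299, 0.0694]
tcp_rot: [0.001, 0.992, 0.13, 0.001]
contact_force: [-0.1, -0.3, 6.5]
grip_width: 0.0594
finger_force: 38.7
```

```bash
python3 - <<'E'
from h import *
go([.4496,-.2289,.065]);print(sense()["finger_force"])
E
```

```text
at [ 0.4522 -0.2299  0.0694] tool delta cm [-0.23 -0.17  0.44] F [-0.05 -0.29  6.53] yaw [-1.490e+01  1.000e-01  1.799e+02] t 4.2 w 0.0594 j [ 0.84  0.19 -0.45  1.97  0.1   1.   -0.97]
38.69698941707611
```

Emit:
move_arm --pt "0 0 -0.5" --pt "0 0 -1" --pt "0 0 -1.5" --pt "0 0 -1" --pt "0 0 0" --pt "0 0 0" --pt "0 0 0" --turn '[0, 0, 0, 0, 0, 0, 0]' --fingers '[5, 5, 5, 5, 5, 5, 5]'

```text
clock: 5.08
eef_pos: [0.4509, -0.2292, 0.1078]
tcp_rot: [-0.0, 0.992, 0.13, -0.0]
contact_force: [0.0, 0.6, -5.4]
grip_width: 0.0591
finger_force: 38.9
```

Emit:
move_arm --pt "0 0 0" --pt "0 0 0" --turn '[0, 0]' --fingers '[5, 5]'

```text
clock: 5.32
eef_pos: [0.4513, -0.2293, 0.1081]
tcp_rot: [-0.0, 0.992, 0.13, -0.0]
contact_force: [0.1, 0.0, -4.8]
grip_width: 0.0591
finger_force: 38.9
```

Emit:
move_arm --pt "0 0 0" --turn '[0]' --fingers '[5]'

```text
clock: 5.45
eef_pos: [0.4513, -0.2293, 0.1082]
tcp_rot: [-0.0, 0.992, 0.13, -0.0]
contact_force: [0.2, 0.4, -4.6]
grip_width: 0.0591
finger_force: 38.9
```

Tin C reads about 4.7 N, so it is likely the full one. I'll set it down and go to B.

Emit:
move_arm --pt "0 0 1.2" --pt "0 0 1.2" --pt "0 0 0.9" --pt "0 0 0.5" --pt "0 0 0.1" --pt "0 0 0" --pt "0 0 0" --pt "0 0 0" --pt "0 0 0" --pt "0 0 0" --pt "0 0 -1" --pt "0 0 -3" --pt "0 0 -4" --pt "0 0 -4" --pt "0 0 -3" --pt "0 0 0" --turn '[0, 0, 0, 0, 0, 0, 0, 0, 0, 0, 0, 0, 0, 0, 0, 0]' --fingers '[5, 5, 5, 5, 5, 5, 6.5, 8.54, 8.54, 8.54, 8.54, 8.54, 8.54, 8.54, 8.54, 8.54]'

```text
clock: 7.45
eef_pos: [0.4531, -0.2301, 0.2228]
tcp_rot: [0.002, 0.992, 0.13, 0.002]
contact_force: [0.1, 1.2, 0.1]
grip_width: 0.0855
finger_force: 0.0
```

```bash
python3 - <<'E'
from h import *
go([.495,-.024,.22])
E
```

```text
at [ 0.4531 -0.2301  0.2228] tool delta cm [  9.37 -18.83   0.23] F [0.11 1.19 0.11] yaw [-14.9   0.3 179.8] t 7.45 w 0.0855 j [ 0.87  0.04 -0.46  1.8   0.02  1.3  -0.91]
```

Emit:
move_arm --pt "1 -2 0" --pt "1.7 -3.4 0" --pt "2 -4 0" --pt "2 -4 0" --pt "1.7 -3.4 0" --pt "1 -2 0" --pt "0 0 0" --pt "0 0 0" --turn '[0, 0, 0, 0, 0, 0, 0, 0]' --fingers '[8.54, 8.54, 8.54, 8.54, 8.54, 8.54, 8.54, 8.54]'

```text
clock: 8.45
eef_pos: [0.4933, -0.0249, 0.2188]
tcp_rot: [0.0, 0.992, 0.129, -0.001]
contact_force: [0.0, -0.9, 0.3]
grip_width: 0.0853
finger_force: 0.0
```

```bash
cat >>h.py <<'E'
def lid(x0,y0):
    d=wrist();hsv=cv2.cvtColor(d["image"],cv2.COLOR_BGR2HSV);M=np.array(d["cam_to_world"])
    p=np.linalg.inv(M)@[x0,y0,.11,1];u,v=d["cx"]-d["fx"]*p[0]/p[2],d["cy"]+d["fy"]*p[1]/p[2]
    m=((hsv[...,1]<35)&(hsv[...,2]>60)).astype(np.uint8);l=cv2.connectedComponentsWithStats(m)
    k=l[1][int(v),int(u)];x,y,w,h,a=l[2][k];print("pred",u,v,"box",x,y,w,h,"k",k)
    # lid circle: radius from width, bottom edge of blob is lid rim
    c=(x+w/2,y+h-w/2);P=plane(d,c,.11);print("lid",c,P,plane(d,(x,c[1]),.11),plane(d,(x+w,c[1]),.11));cv2.imwrite("pics/w.png",d["image"]);return P
E
python3 - <<'E'
from h import *
P=lid(.501,-.022);go([*P,.068])
E
```

```text
pred 323.14905907640593 183.17595869470628 box 284 134 77 84 k 8
lid (np.float64(322.5), np.float64(179.5)) [ 0.5036 -0.0208] [0.4963 0.0068] [ 0.5109 -0.0485]
at [ 0.4933 -0.0252  0.2189] tool delta cm [ 1.12 -0.16 15.09] F [0.65 0.87 0.33] yaw [-1.48e+01 -1.00e-01  1.80e+02] t 8.5 w 0.0855 j [ 0.65  0.02 -0.66  1.82  0.02  1.3  -1.32]
```

View pics/w.png

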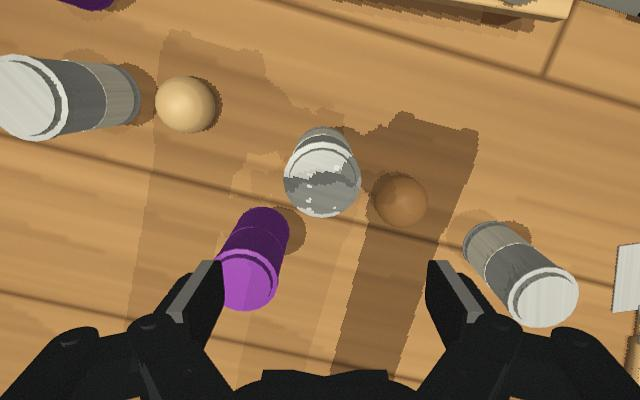

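The view shows tin B's lid at (322,180). The purple can's lid at (245,280) is clear of the descent and the roll is at right (400,200). Descending.

Emit:
move_arm --pt "1 -0.2 1" --pt "0 0 2.5" --pt "0 0 2.5" --pt "0 0 2.5" --pt "0 0 2.5" --pt "0 0 2.2" --pt "0 0 1.2" --pt "0 0 0.6" --pt "0 0 0" --pt "0 0 0" --pt "0 0 0" --pt "0 0 0" --pt "0 0 0" --pt "0 0 0" --pt "0 0 0" --pt "0 0 0" --turn '[0, 0, 0, 0, 0, 0, 0, 0, 0, 0, 0, 0, 0, 0, 0, 0]' --fingers '[8.54, 8.54, 8.54, 8.54, 8.54, 8.54, 8.54, 8.54, 8.54, 7, 6, 5, 5, 5, 5, 5]'

```text
clock: 10.5
eef_pos: [0.5037, -0.0195, 0.0703]
tcp_rot: [0.001, 0.992, 0.13, 0.001]
contact_force: [-0.3, -1.3, 5.9]
grip_width: 0.0593
finger_force: 37.4
```

Emit:
move_arm --pt "0 0 -0.5" --pt "0 0 -1" --pt "0 0 -1.5" --pt "0 0 -1" --pt "0 0 0" --pt "0 0 0" --pt "0 0 0" --turn '[0, 0, 0, 0, 0, 0, 0]' --fingers '[5, 5, 5, 5, 5, 5, 5]'

```text
clock: 11.38
eef_pos: [0.5024, -0.019, 0.1088]
tcp_rot: [-0.0, 0.992, 0.13, -0.001]
contact_force: [-0.8, -0.3, -2.8]
grip_width: 0.0593
finger_force: 38.2
```

Emit:
move_arm --pt "0 0 0" --pt "0 0 0" --turn '[0, 0]' --fingers '[5, 5]'

```text
clock: 11.62
eef_pos: [0.5027, -0.019, 0.109]
tcp_rot: [-0.0, 0.992, 0.13, -0.0]
contact_force: [-1.0, 0.2, -2.7]
grip_width: 0.0593
finger_force: 38.2
```

Emit:
move_arm --pt "0 0 0" --turn '[0]' --fingers '[5]'

```text
clock: 11.75
eef_pos: [0.5028, -0.019, 0.1092]
tcp_rot: [0.0, 0.992, 0.13, -0.0]
contact_force: [1.1, -0.9, -2.8]
grip_width: 0.0595
finger_force: 38.2
```

B reads about 2.8 N, so it is the half-full one. I'll set it down, and A should be nearly empty.

Emit:
move_arm --pt "0 0 1.2" --pt "0 0 1.2" --pt "0 0 0.9" --pt "0 0 0.5" --pt "0 0 0.1" --pt "0 0 0" --pt "0 0 0" --pt "0 0 0" --pt "0 0 0" --pt "0 0 0" --pt "0 0 -1" --pt "0 0 -3" --pt "0 0 -4" --pt "0 0 -4" --pt "0 0 -3" --pt "0 0 0" --turn '[0, 0, 0, 0, 0, 0, 0, 0, 0, 0, 0, 0, 0, 0, 0, 0]' --fingers '[5, 5, 5, 5, 5, 5, 6.5, 8.54, 8.54, 8.54, 8.54, 8.54, 8.54, 8.54, 8.54, 8.54]'

```text
clock: 13.75
eef_pos: [0.5047, -0.0188, 0.2236]
tcp_rot: [0.001, 0.991, 0.13, 0.003]
contact_force: [-0.5, 0.1, -0.6]
grip_width: 0.0854
finger_force: 0.0
```

```bash
python3 - <<'E'
from h import *
go([.498,.194,.22])
E
```

```text
at [ 0.5047 -0.0188  0.2236] tool delta cm [  4.85 -20.73   0.32] F [-0.52  0.11 -0.56] yaw [-15.    0.3 179.9] t 13.75 w 0.0854 j [ 0.65  0.04 -0.68  1.8   0.03  1.3  -1.35]
```

Emit:
move_arm --pt "0.5 -2.2 0" --pt "0.9 -3.8 0" --pt "1 -4.4 0" --pt "1 -4.4 0" --pt "0.9 -3.8 0" --pt "0.5 -2.1 0" --pt "0 0 0" --pt "0 0 0" --turn '[0, 0, 0, 0, 0, 0, 0, 0]' --fingers '[8.54, 8.54, 8.54, 8.54, 8.54, 8.54, 8.54, 8.54]'

```text
clock: 14.75
eef_pos: [0.4959, 0.1919, 0.2197]
tcp_rot: [0.001, 0.992, 0.129, -0.001]
contact_force: [0.4, -0.7, -0.1]
grip_width: 0.0854
finger_force: 0.0
```

```bash
python3 - <<'E'
from h import *
P=lid(.5045,.1956);go([*P,.07])
E
```

```text
pred 322.3489348056513 181.46837201047862 box 281 132 77 83 k 8
lid (np.float64(319.5), np.float64(176.5)) [0.5077 0.1986] [0.5003 0.2263] [0.515  0.1709]
at [0.4961 0.1916 0.2198] tool delta cm [ 1.32 -0.39 14.98] F [-0.43 -0.02 -0.78] yaw [-14.8  -0.  179.9] t 14.8 w 0.0856 j [ 0.38  0.15 -0.87  1.73  0.12  1.31 -1.82]
```

Emit:
move_arm --pt "1.2 -0.4 1" --pt "0 0 2.5" --pt "0 0 2.5" --pt "0 0 2.5" --pt "0 0 2.5" --pt "0 0 2.2" --pt "0 0 1.2" --pt "0 0 0.6" --pt "0 0 0" --pt "0 0 0" --pt "0 0 0" --pt "0 0 0" --pt "0 0 0" --pt "0 0 0" --pt "0 0 0" --pt "0 0 0" --turn '[0, 0, 0, 0, 0, 0, 0, 0, 0, 0, 0, 0, 0, 0, 0, 0]' --fingers '[8.54, 8.54, 8.54, 8.54, 8.54, 8.54, 8.54, 8.54, 8.54, 7, 6, 5, 5, 5, 5, 5]' --squeeze 30

```text
clock: 16.8
eef_pos: [0.5071, 0.2003, 0.0711]
tcp_rot: [0.0, 0.992, 0.13, 0.001]
contact_force: [-0.5, -1.8, 5.9]
grip_width: 0.0593
finger_force: 32.1
```

Emit:
move_arm --pt "0 0 -0.5" --pt "0 0 -1" --pt "0 0 -1.5" --pt "0 0 -1" --pt "0 0 0" --pt "0 0 0" --pt "0 0 0" --turn '[0, 0, 0, 0, 0, 0, 0]' --fingers '[5, 5, 5, 5, 5, 5, 5]'

```text
clock: 17.68
eef_pos: [0.5061, 0.2001, 0.1098]
tcp_rot: [0.0, 0.992, 0.13, -0.001]
contact_force: [-0.4, 0.7, -1.7]
grip_width: 0.0596
finger_force: 32.5
```

Emit:
move_arm --pt "0 0 0" --pt "0 0 0" --turn '[0, 0]' --fingers '[5, 5]'

```text
clock: 17.92
eef_pos: [0.5063, 0.2003, 0.1101]
tcp_rot: [0.0, 0.992, 0.13, -0.0]
contact_force: [0.3, -0.4, -0.4]
grip_width: 0.0591
finger_force: 32.5
```

```bash
python3 - <<'E'
from h import *
go([.668,.023,.07+.07])
E
```

```text
at [0.5063 0.2003 0.1101] tool delta cm [11.05 21.3  -3.  ] F [ 0.31 -0.38 -0.37] yaw [-14.9  -0.  180. ] t 17.93 w 0.0591 j [ 0.31  0.3  -0.84  1.84  0.24  1.12 -1.93]
```

The reading is about 1 N, so A is nearly empty. I'll raise it and carry it over the ledge.

Emit:
move_arm --pt "0 0 -1" --pt "0 0 -2" --pt "0 0 -2.5" --pt "0 0 -2" --pt "0 0 -1" --pt "0 0 -0.5" --pt "0.5 1 0" --pt "1.1 2.1 0" --pt "1.5 2.9 0" --pt "1.7 3.3 0" --pt "1.7 3.3 0" --pt "1.6 3 0" --pt "1.3 2.6 0" --pt "1 1.9 0" --pt "0.6 1.2 0" --pt "0 0 0" --pt "0 0 0" --pt "0 0 0" --turn '[0, 0, 0, 0, 0, 0, 0, 0, 0, 0, 0, 0, 0, 0, 0, 0, 0, 0]' --fingers '[5, 5, 5, 5, 5, 5, 5, 5, 5, 5, 5, 5, 5, 5, 5, 5, 5, 5]'

```text
clock: 20.18
eef_pos: [0.6672, 0.0242, 0.2006]
tcp_rot: [0.0, 0.991, 0.131, 0.0]
contact_force: [-0.4, 0.4, -1.0]
grip_width: 0.0588
finger_force: 32.6
```

```bash
python3 - <<'E'
from h import *
go([.668,.023,.142])
t=vision.read_camera("scene");cv2.imwrite("pics/p.png",cv2.resize(t["image"][130:280,200:420],None,fx=3.5,fy=3.5,interpolation=2))
E
```

```text
at [0.6672 0.0242 0.2006] tool delta cm [0.05 0.14 5.86] F [-0.37  0.43 -0.99] yaw [-15.1   0.  180. ] t 20.18 w 0.0588 j [ 0.45  0.47 -0.73  1.42  0.31  1.37 -1.59]
```

View pics/p.png

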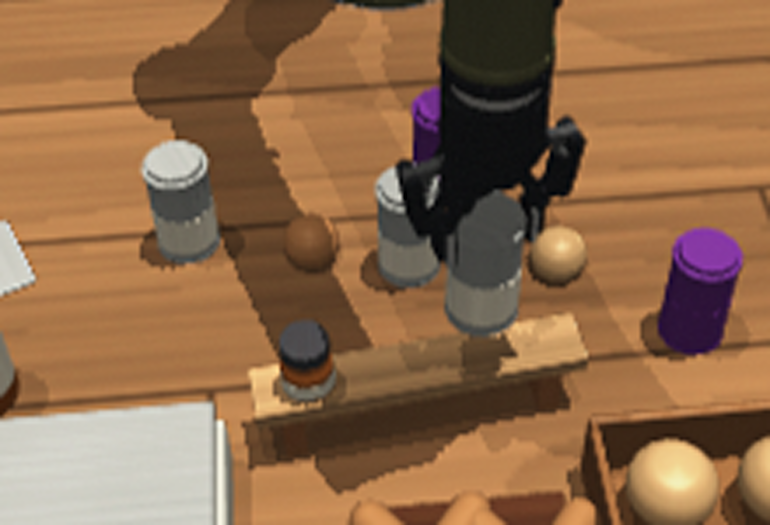

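The tin hangs upright above the free part of the ledge, underside near crop (483,315); jar at (305,360) is clear.

Emit:
move_arm --pt "0 0.1 0.8" --pt "0 0 1.3" --pt "0 0 1.3" --pt "0 0 1" --pt "0 0 0.7" --pt "0 0 0.4" --pt "0 0 0.3" --pt "0 0 0.1" --pt "0 0 0" --pt "0 0 0" --turn '[0, 0, 0, 0, 0, 0, 0, 0, 0, 0]' --fingers '[5, 5, 5, 5, 5, 5, 5, 5, 5, 5]'

```text
clock: 21.48
eef_pos: [0.668, 0.022, 0.1416]
tcp_rot: [0.0, 0.992, 0.13, 0.0]
contact_force: [-0.1, 0.3, -1.5]
grip_width: 0.0592
finger_force: 32.6
```

Emit:
move_arm --pt "0 0 0.1" --pt "0 0 0.1" --pt "0 0 0" --turn '[0, 0, 0]' --fingers '[5, 5, 5]'

```text
clock: 21.85
eef_pos: [0.6684, 0.0221, 0.1411]
tcp_rot: [0.0, 0.992, 0.13, 0.001]
contact_force: [-2.3, -0.9, 7.0]
grip_width: 0.0593
finger_force: 33.2
```

Emit:
move_arm --pt "0 0 -0.1" --pt "0 0 0" --pt "0 0 0" --pt "0 0 0" --pt "0 0 0" --pt "0 0 0" --pt "0 0 0" --pt "0 0 0" --pt "0 0 -0.5" --pt "0 0 -1.5" --pt "0 0 -3" --pt "0 0 -3" --pt "0 0 -2" --pt "0 0 0" --turn '[0, 0, 0, 0, 0, 0, 0, 0, 0, 0, 0, 0, 0, 0]' --fingers '[5, 5, 6, 6.5, 7, 7.5, 8, 8.54, 8.54, 8.54, 8.54, 8.54, 8.54, 8.54]'

```text
clock: 23.6
eef_pos: [0.6689, 0.0223, 0.2426]
tcp_rot: [0.0, 0.992, 0.13, 0.002]
contact_force: [-0.3, -0.8, -0.7]
grip_width: 0.0857
finger_force: 0.0
```

```bash
python3 - <<'E'
from h import *
go([.447,-.231,.24])
t=vision.read_camera("scene");cv2.imwrite("pics/q.png",cv2.resize(t["image"][130:280,200:420],None,fx=3.5,fy=3.5,interpolation=2))
E
```

```text
at [0.6689 0.0223 0.2426] tool delta cm [-27.97  18.75   0.18] F [-0.33 -0.82 -0.72] yaw [-14.9   0.2 180. ] t 23.6 w 0.0857 j [ 0.45  0.45 -0.73  1.36  0.3   1.44 -1.58]
```

View pics/q.png

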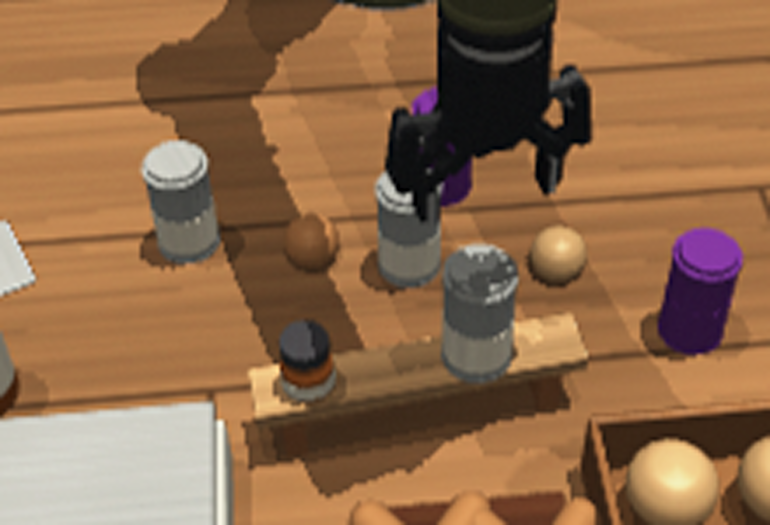

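The tin stands upright and free on the ledge at crop (480,320). Now back to tin C.

Emit:
move_arm --pt "-1 0.7 -1" --pt "-2 1.4 0" --pt "-3 2 0" --pt "-3.3 2.2 0" --pt "-3.3 2.2 0" --pt "-3.3 2.2 0" --pt "-3.3 2.2 0" --pt "-3.3 2.2 0" --pt "-3 2 0" --pt "-1.5 1 1" --pt "-1 0.7 2" --pt "0 0 0" --pt "0 0 0" --turn '[0, 0, 0, 0, 0, 0, 0, 0, 0, 0, 0, 0, 0]' --fingers '[8.54, 8.54, 8.54, 8.54, 8.54, 8.54, 8.54, 8.54, 8.54, 8.54, 8.54, 8.54, 8.54]' --squeeze 38

```text
clock: 25.28
eef_pos: [0.4461, -0.2315, 0.2208]
tcp_rot: [-0.0, 0.991, 0.13, 0.0]
contact_force: [0.1, -0.8, -0.3]
grip_width: 0.0856
finger_force: 0.0
```

```bash
python3 - <<'E'
from h import *
P=lid(.4515,-.2295);go([*P,.069])
E
```

```text
pred 323.53913187506885 185.81012426914452 box 286 141 76 82 k 23
lid (np.float64(324.0), np.float64(185.0)) [ 0.4522 -0.2297] [ 0.4448 -0.202 ] [ 0.4596 -0.2573]
at [ 0.4464 -0.2314  0.221 ] tool delta cm [ 0.59 -0.03 15.2 ] F [-0.34  0.08 -0.44] yaw [-1.5e+01  1.0e-01  1.8e+02] t 25.32 w 0.0854 j [ 1.02  0.04 -0.6   1.81  0.02  1.3  -0.9 ]
```

Emit:
move_arm --pt "0.5 0 1" --pt "0 0 2.5" --pt "0 0 2.5" --pt "0 0 2.5" --pt "0 0 2.5" --pt "0 0 2.3" --pt "0 0 1.2" --pt "0 0 0.7" --pt "0 0 0" --pt "0 0 0" --pt "0 0 0" --pt "0 0 0" --pt "0 0 0" --pt "0 0 0" --pt "0 0 0" --pt "0 0 0" --turn '[0, 0, 0, 0, 0, 0, 0, 0, 0, 0, 0, 0, 0, 0, 0, 0]' --fingers '[8.54, 8.54, 8.54, 8.54, 8.54, 8.54, 8.54, 8.54, 8.54, 7, 6, 5, 5, 5, 5, 5]'

```text
clock: 27.32
eef_pos: [0.4512, -0.2302, 0.0692]
tcp_rot: [0.0, 0.991, 0.13, 0.0]
contact_force: [-0.1, 3.6, 5.6]
grip_width: 0.0595
finger_force: 40.5
```

Emit:
move_arm --pt "0 0 -0.5" --pt "0 0 -1" --pt "0 0 -1.5" --pt "0 0 -2" --pt "0 0 -2" --pt "0 0 -2" --pt "0 0 -2" --pt "0 0 -2" --pt "0 0 -2" --pt "0 0 -1.5" --pt "0 0 -1" --pt "0 0 -0.5" --pt "0 0 0" --pt "0 0 0" --pt "0 0 0" --pt "0 0 0" --pt "0 0 0" --pt "0 0 0" --turn '[0, 0, 0, 0, 0, 0, 0, 0, 0, 0, 0, 0, 0, 0, 0, 0, 0, 0]' --fingers '[5, 5, 5, 5, 5, 5, 5, 5, 5, 5, 5, 5, 5, 5, 5, 5, 5, 5]'

```text
clock: 29.58
eef_pos: [0.4507, -0.2306, 0.2483]
tcp_rot: [-0.0, 0.992, 0.13, -0.0]
contact_force: [0.8, 0.4, -5.3]
grip_width: 0.0594
finger_force: 42.0
```

```bash
python3 - <<'E'
from h import *
go([.4515,-.2295,.249])
t=vision.read_camera("scene");cv2.imwrite("pics/z.png",cv2.resize(t["image"][100:280,200:420],None,fx=3,fy=3,interpolation=2))
E
```

```text
at [ 0.4507 -0.2306  0.2483] tool delta cm [ 0.11 -0.08 -0.07] F [ 0.77  0.37 -5.31] yaw [ -14.9   -0.  -180. ] t 29.57 w 0.0594 j [ 1.02  0.03 -0.61  1.76  0.02  1.36 -0.9 ]
```

View pics/z.png

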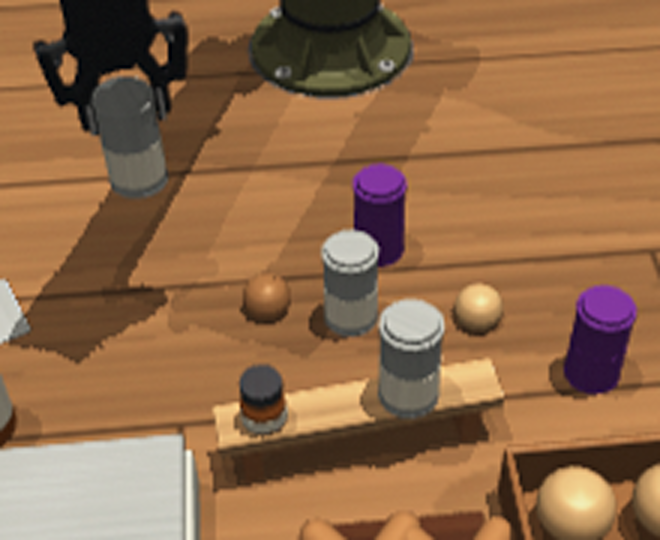

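The full tin is held upright at crop (130,135), the nearly empty one stands on the ledge at (410,355), and the half-full one stands on the counter at (350,285). Handing in.

```bash
python3 -c "
from rig import robot
print(robot.job_done())"
```

```text
the job is handed in; nothing more can be done
None
```

I handed the job in at about 30 s; the verdict wasn't shown. In the last picture, the nearly empty tin stood free on the ledge, the half-full one stood on the counter, and the gripper held the full one upright with its underside about 18 cm up.

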